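# Snap the battery cover onto a meter with the palm press

### The arm

A 7-joint arm with a two-finger parallel gripper is mounted at the origin on the work surface. World frame = base frame: x ahead of the robot, y to its left, z up, the work surface at z = 0. Lengths are in m, angles in degrees, forces in N, time in s.
With the tool pointing down it reaches from about 0.425 to 0.875 m from the base axis. Payload 4.7 kg.
Tool frame: the origin (TCP) lies on the centre line of the jaws, within the pads' length; the fingertips stand 19 mm ahead of it and the grasp point (between the pads) is the TCP; z points along the fingers, y is the line along which they close (so a half turn about z gives the same grasp; the last joint's range is limited). The gripper opens to 87 mm and grips with 3 to 60 N. Pads are 19 mm wide; open, the fingers measure 117 mm over their backs; the gripper's body (75 mm by 190 mm) begins 51 mm behind the grasp point.
Start: joints at [-76.484, 18.392, -4.016, 83.108, 1.295, 78.541, -3.26], TCP at [0.143, 0.634, 0.211] pointing down, gripper open.
Joint ranges: [-163.93, 163.93], [-17.29, 119.83], [-79.2, 71.16], [3.27, 140.29], [-89.18, 269.18], [5.43, 117.66], [-154.24, 154.24]. Speed limits (degrees/s): [147.25, 147.25, 180, 180, 180, 180, 180].

### API

Orientations are given as [roll, pitch, yaw] about the fixed x, y, z axes, in that order (R = Rz(yaw) Ry(pitch) Rx(roll)).
In Python, from cell import env, imaging gives the robot as it stands.
- The arm moves only by the shell command python3 -m crank 'ROWS' [OPENING] [FORCE]. ROWS is JSON, a list of rows, each an object of numbers: "x", "y", "z": the shift along the tool's x, y, z in m; "turn": the turn about the tool's z in rad. In form: [{"x": .., "y": .., "z": .., "turn": ..}, ...]. A call has 1 to 12 rows; each row is the pose to reach, as a shift and turn from the pose commanded when the call began, along the tool's axes at that moment; what a row does not reach only later rows make up. A row lasts 1/8 s, in which the tool goes at most 62.5 mm and 10.7 degrees, less where a joint would pass 70% of its speed; a pose out of reach is approached as far as the arm can. A call with a gripper value outside its range is refused whole. OPENING is the finger opening in m, from 0 to 0.087, set as the call begins (- or left out, the last holds). The fingers move at their own pace and stop on an object; FORCE is the grip in N (left out, the last holds). Time passes only in rows, so rows that repeat a pose let the fingers close. It gives the time, the measured TCP pose, the force, the opening and the grip force at its end, in the units of the state.
- env.get_obs(): the state, without advancing time (a new reading comes with each control period).
- imaging.read_camera(name): name is "scene" or "top"; returns the picture (384x512x3 uint8, red, green, blue); there is no depth.
- imaging.get_calibration(name): a dict with "camera_matrix" (3x3 intrinsics, pixels), "k1" (the pictures are not rectified: a ray, as slopes to the right and down, at radius r is drawn at 1 + k1 r^2 times it, then the intrinsics apply), "position" and "attitude" of the camera in the world. Camera axes: x right, y up, looking along -z (the intrinsics and any distortion apply to the point x, -y, -z); pixel columns grow to the right and rows downward; lengths in m; the calibration is good to about 2 mm. A picture is of the moment at which its call begins. get_calibration takes no time and is no camera call.
- env.sign_off(): hands the job in; it is judged then, once.
The state is a dict: "time_s": time; "qpos": joint angles; "joint_velocities": joint speeds; "effort": joint torques, N m; "tool_pos": TCP position; "tool_rot": TCP orientation; "force": force on the tool from outside, world axes, zero at the start; "wrist_torque": the same for the moment, N m; "grip_width": finger opening in m; "grasp_force": force on a finger pad.
Only numpy, scipy, OpenCV 4.12 (cv2) and the standard library are available. Lean on these libraries where they do the work, as an engineer would, in place of code of your own. Each camera call takes 0.05 s, during which the arm holds its last target. There are 200 camera calls.

### The job

Slide the meter along the press plate, without lifting it, until the round boss in the middle of its battery cover sits centred under the nose of the press. Then push the press's palm knob down until the cover snaps fully home, and keep pressing: finish while still holding the knob down firmly on the seated cover. Only the press may push on the cover, so keep the hand off it, and leave the mug, the screwdriver and the tray where they are.

Things in the scene. Friction and masses are not known exactly. Their poses are not given: they have to be found in the camera images.
- press: Bench palm press, fixed. Origin on the table straight below the ram axis, z up. Aluminium plate, top 12 mm above the table, 190 mm in x (centred), y = -280 to 120 mm. Column at y = 70 to 115 mm, 50 mm wide in x, 170 mm high; it carries a head 46 mm wide in x, y = -20 to 72 mm, 115 to 160 mm above the table, in which the ram slides. Below the head it is open to -y and to both x sides.
- ram: Vertical ram of the press: steel rod, 18 mm diameter, with a 12 mm diameter rubber nose below and a black palm knob (50 mm diameter, 24 mm thick) on top. Slides straight down by up to 45 mm; a return spring (about 2 N at the top, 4 N after 35 mm) lifts it again when let go. Its frame moves with it; with the ram up it coincides with the press's.
- ram_nose (a point): Middle of the flat end of the ram's nose, on the ram axis; 85 mm above the table when the ram is up. It meets the loosely laid cover's boss after about 24 mm of travel; the cover is home after about 35 mm.
- ram_knob (a point): Middle of the flat top of the palm knob, on the ram axis; 232 mm above the table when the ram is up, about 197 mm when the cover is home. Push down here, for example with closed fingertips.
- meter: Loose handheld meter lying face down on the plate: grey case 190 mm long (x), 56 wide (y), 32 high, about 0.35 kg. Origin: centre of its underside, z up. x points to the end with the battery opening (middle at x = 60 mm); the other end, x = -95 to 25 mm, is a plain block to hold by. Starts with x along the press's +y within 0.3 rad, the cover 50 to 130 mm short of the ram in y, up to 50 mm aside.
- meter_grip (a point): Point in the plain end of the meter to take hold of it across its width (fingers either side in the meter's y): at x = -50, y = 0, z = 16 mm of the meter's frame, so 110 mm from the middle of the cover.
- cover: Off-white battery cover, 40 g, flange 60 x 50 x 4 mm, loose in the meter's opening on two sprung bars. Origin: middle of the flange underside, x as the meter; 43 mm above the meter's underside when loose (11 mm gap), 32 mm when home (flange flat on the case). Pressed, the force at the knob builds to about 12 to 18 N in 3 mm, drops suddenly to 4 N about halfway down, then rises steeply once home.
- cover_boss (a point): Middle of the top of the raised round boss (26 mm in diameter, 2 mm high) in the middle of the cover, 6 mm above the cover's origin: the spot to bring under the nose.
- mug: White mug, 76 mm wide, 90 mm high, on the table beyond the plate's +x side. Origin: centre of its underside. To be left alone.
- screwdriver: Screwdriver, 160 mm long, lying on the table beyond the plate's +x side. To be left alone.
- tray: Small open parts tray, 100 by 70 by 25 mm, on the table behind the press's column (+y). Origin: centre of its underside. To be left alone.
There are look-alikes about, which are no part of the job. Leave any yellow look-alike of the meter alone. Several things have the shape of the cover; the one meant has the colours described above.

How it is judged (in metres and radians):
On the way, in this order (a step that is already met when the one before it is completed fails the run):
1. the boss of the still unsnapped cover is under the nose (within 7 mm) (horizontal distance between cover_boss and ram_nose below 0.007 m and z of cover in the frame of meter above 0.04 m), for 0.2 s.
2. the ram has pressed the cover home (z of cover in the frame of meter below 0.0335 m and contact force between ram and cover above 5 N), for 0.2 s.
At the end, for the whole second after the job is handed in: The cover sits flat in the meter (flange within 1.5 mm of the case, within 0.06 rad), its boss within 9 mm of the ram axis, the meter rests on the plate, and the ram, held down by the robot, presses on the cover with more than 5 N through the last second (all of step 2 and angle between the z axis of cover and the z axis of meter, either way round below 0.06 rad and horizontal distance between cover_boss and ram_nose below 0.009 m and height (world z) of meter below 0.016 m and linear speed of meter below 0.02 m/s); the arm keeps its last pose, push and grip.
It fails at once if the meter was lifted off the plate (height (world z) of meter above 0.024 m).
It fails at once if the hand pushed on the cover (contact force between any of the fingers, the arm and cover above 2 N).
It fails at once if the mug was disturbed (distance of mug from where it was at the start of the episode above 0.03 m).
It fails at once if the screwdriver was disturbed (distance of screwdriver from where it was at the start of the episode above 0.03 m).
It fails at once if the tray was disturbed (distance of tray from where it was at the start of the episode above 0.03 m).
It also fails if it takes over 61 s, if anything falls off the work surface, if the arm or the gripper's body presses on something with over 40 N, if the wrist force passes 120 N, or if a joint passes its speed limit or range.

## Working session

There is one attempt and no reset: what is moved stays moved. The work goes in short steps, Python scripts to look and compute and a shell command to move; the robot and the scene stay as the last step left them, time stands still between calls to the robot, and variables do not carry over. Pictures are saved under pics/ and viewed, at most 10 in all, crops included, and the job is handed in when it is done.

```bash
mkdir -p pics; ls
python3 - <<'E'
from cell import env, imaging
import cv2,numpy as np
for n in ("scene","top"):
    im=imaging.read_camera(n); cv2.imwrite(f"pics/{n}0.png",im[...,::-1])
    print(imaging.get_calibration(n))
print(env.get_obs())
E
```

```text
pics
{'camera_matrix': array([[358.51098606,   0.        , 255.55643843],
       [  0.        , 358.51098606, 187.51521942],
       [  0.        ,   0.        ,   1.        ]]), 'k1': -0.05346048844774784, 'position': array([1.07484751, 0.3670146 , 0.80768331]), 'attitude': array([ 42.80689548,   0.90831729, 117.36131933])}
{'camera_matrix': array([[451.77951729,   0.        , 257.04863722],
       [  0.        , 451.77951729, 190.24681666],
       [  0.        ,   0.        ,   1.        ]]), 'k1': -0.17090478700557543, 'position': array([0.3610114 , 0.06922098, 1.41422438]), 'attitude': array([  8.99070197,  -0.27486853, -90.54287502])}
{'time_s': 0.1, 'qpos': array([-76.48295484,  18.43627406,  -4.01326398,  83.1689329 ,
         1.29629148,  78.54081747,  -3.26110472]), 'joint_velocities': array([-0.0255914 , -0.07901605, -0.04235762, -0.19748416, -0.01760304,
        0.01531713,  0.03788825]), 'effort': array([-1.77275301e-04, -4.92569554e+01, -4.05748654e-01, -3.13399744e+01,
       -6.42601401e-02,  3.94399278e-02,  1.03687812e-04]), 'tool_pos': array([0.14296858, 0.63354607, 0.21044509]), 'tool_rot': array([-1.79899271e+02,  7.47422620e-03,  1.67289580e+02]), 'force': array([ 0.18382187, -0.02138561,  0.25639326]), 'wrist_torque': array([ 0.0241103 , -0.01039226, -0.01648346]), 'grasp_force': 0.0, 'grip_width': 0.0866659499746865}
```

View pics/scene0.png

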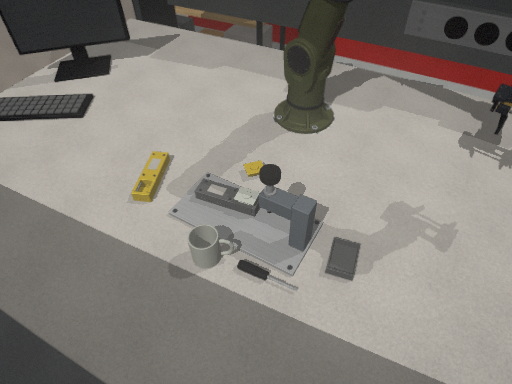

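View pics/top0.png

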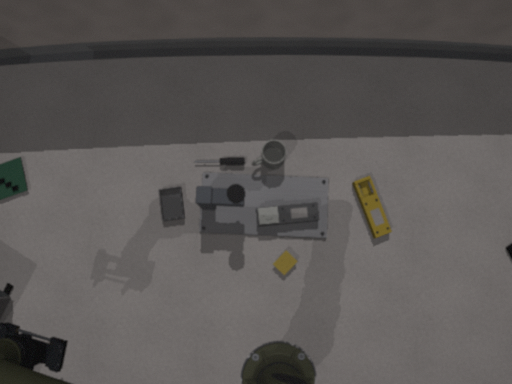

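The scene view shows the grey meter on the plate with an off-white cover at about (245,195), the press knob at (270,175), and the mug and screwdriver in front. In the top view:
- **Meter candidates:** the grey meter is at (288,214) on the plate. The yellow look-alike at (370,207) is off it.
- **Cover candidates:** the off-white one is at (269,215) in the grey meter. The yellow one at (285,262) is loose on the table. The off-white one in the grey meter fits the description.

I'll confirm in an enlarged crop.

```bash
cat > h.py <<'E'
import numpy as np,cv2
from scipy.spatial.transform import Rotation as R
from cell import env, imaging
def ray(n,px):
    c=imaging.get_calibration(n);K=c["camera_matrix"];d=np.array([c["k1"],0,0,0.])
    u=cv2.undistortPoints(np.array([[px]],float),K,d)[0,0]
    return c["position"],R.from_euler("xyz",c["attitude"],degrees=True).apply([u[0],-u[1],-1])
def onz(n,px,z):
    p,v=ray(n,px); return p+v*(z-p[2])/v[2]
def tri(a,b):
    (p,u),(q,v)=ray("top",a),ray("scene",b)
    s=np.linalg.lstsq(np.c_[u,-v],q-p,rcond=None)[0]; A=p+s[0]*u;B=q+s[1]*v
    return (A+B)/2,np.linalg.norm(A-B)
E
python3 - <<'E'
import cv2,numpy as np
t=cv2.imread("pics/top0.png");s=cv2.imread("pics/scene0.png")
a=cv2.resize(t[155:255,185:345],None,fx=5,fy=5,interpolation=cv2.INTER_CUBIC)
b=cv2.resize(s[150:280,160:340],None,fx=4.4,fy=4.4,interpolation=cv2.INTER_CUBIC)
cv2.imwrite("pics/ct.png",np.clip(a*1.6,0,255).astype('uint8'));cv2.imwrite("pics/cs.png",b)
E
```

```text
(no output)
```

View pics/ct.png

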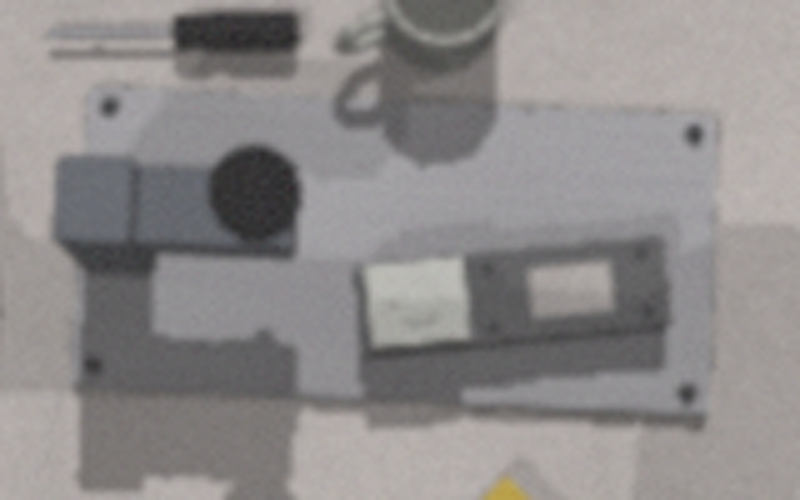

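View pics/cs.png

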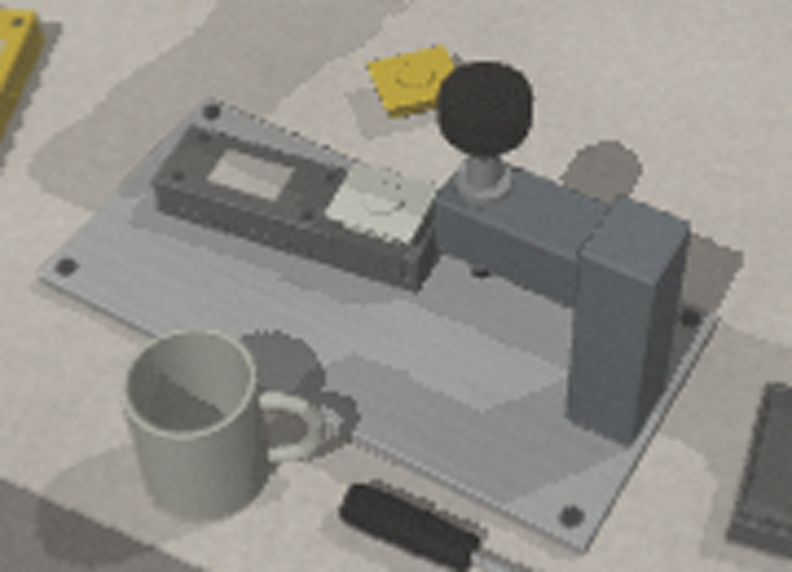

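The crops confirm it: the off-white cover with the round boss is at crop-top (416,302), at the left end of the grey case. The knob is at crop (255,192), and the plate screws are at (110,106), (694,134), (93,365) and (687,393). Next I'll measure these.

```bash
cat > m.py <<'E'
from h import *
def rect(mask,box):
    m=np.zeros_like(mask,np.uint8); x0,y0,x1,y1=box; m[y0:y1,x0:x1]=mask[y0:y1,x0:x1]
    n,l,s,c=cv2.connectedComponentsWithStats(m); i=1+np.argmax(s[1:,4])
    k=(l==i).astype(np.uint8); ct=max(cv2.findContours(k,0,2)[0],key=cv2.contourArea)
    return c[i],s[i,4],ct
def covermask(im):
    h=im.astype(int); return (im.min(2)>np.percentile(im,50)*0) & (h[...,1]-h[...,0]>3)
E
python3 - <<'E'
from m import *
t=cv2.imread("pics/top0.png")[...,::-1];s=cv2.imread("pics/scene0.png")[...,::-1]
g=lambda x,y:(184.6+x/5,154.6+y/5)
P=lambda *a:[onz("top",g(*q),.012).round(4)[:2] for q in a]
hol=P((110,106),(694,134),(93,365),(687,393)); print("holes",hol,np.mean(hol,0))
cor=P((88,88),(718,117),(78,390),(706,415)); print("corn",cor,np.mean(cor,0))
e=hol[0]-hol[1]+hol[2]-hol[3]; f=cor[0]-cor[1]+cor[2]-cor[3]
for v in(e,f):print("press y dir deg",np.degrees(np.arctan2(v[1],v[0])), np.linalg.norm(v)/2)
kt=rect(t.max(2)<55,(220,178,250,210)); ks=rect(s.max(2)<60,(255,160,285,190))
print("knob",kt[:2],ks[:2],tri(kt[0],ks[0]), onz("top",kt[0],.222),onz("scene",ks[0],.22))
print("cover/case colours",t[215,262],t[210,270],t[213,300],t[220,300], t[208,285],t[190,300])
cm=t.astype(int); 
for thr in(110,118,126):
    c=rect(t[...,1]>thr,(254,203,281,228)); r=cv2.minAreaRect(c[2])
    b=np.array([onz("top",q,.057)[:2] for q in cv2.boxPoints(r)])
    print(thr,c[:2],r,"centre",onz("top",r[0],.059),"sides",np.linalg.norm(np.diff(b,axis=0),axis=1))
# meter outline corners (crop): case top z .044
mc=[onz("top",g(*q),.044)[:2] for q in((470,258),(664,236),(667,325),(472,343))];print("case",np.round(mc,4))
for a,b in((0,1),(3,2)):
    v=mc[a]-mc[b];print("meter dir",np.degrees(np.arctan2(v[1],v[0])))
E
```

```text
holes [array([0.6305, 0.2196]), array([ 0.6093, -0.15  ]), array([0.4666, 0.229 ]), array([ 0.4456, -0.1406])] [0.538  0.0395]
corn [array([0.6422, 0.2337]), array([ 0.6202, -0.1657]), array([0.4511, 0.2383]), array([ 0.4318, -0.1521])] [0.536325 0.03855 ]
press y dir deg 86.73260241643366 0.370201796321952
press y dir deg 87.00663156638173 0.39543954341972426
knob (array([235.03115265, 194.98442368]), np.int32(321)) (array([270.10031348, 174.86833856]), np.int32(319)) (array([0.53918851, 0.11934563, 0.21395674]), np.float64(0.003447166671503702)) [0.53729831 0.12057421 0.222     ] [0.54529819 0.12029151 0.22      ]
cover/case colours [104 103 100] [115 115 112] [101  96  96] [58 58 58] [64 63 64] [ 98  96 100]
110 (array([268.008, 210.744]), np.int32(125)) ((267.5, 210.5), (7.0, 17.0), 90.0) centre [0.51322052 0.02973975 0.059     ] sides [0.0514465  0.0212865  0.05133345]Traceback (most recent call last):
  File "<stdin>", line 14, in <module>
  File "m.py", line 4, in rect
    n,l,s,c=cv2.connectedComponentsWithStats(m); i=1+np.argmax(s[1:,4])
                                                     ~~~~~~~~~^^^^^^^^^
    return _wrapfunc(a, 'argmax', axis=axis, out=out, **kwds)
    return bound(*args, **kwds)
ValueError: attempt to get argmax of an empty sequence
```

Run:
```python
from m import *
t=cv2.imread("pics/top0.png")[...,::-1];s=cv2.imread("pics/scene0.png")[...,::-1]
g=lambda x,y:(184.6+x/5,154.6+y/5)
bl=cv2.GaussianBlur(t,(3,3),0).astype(int); 
for th in(1,):
    c=rect(((bl[...,1]-bl[...,2]>=th)&(bl[...,1]>82)).astype(np.uint8),(252,200,282,230)); r=cv2.minAreaRect(c[2])
    print(c[:2],r,onz("top",c[0],.059))
q=np.array([onz("top",g(*p),.059)[:2] for p in((360,263),(464,257),(470,338),(368,347))])
print("eye cover",q.round(4),q.mean(0),np.linalg.norm(np.diff(q,axis=0),axis=1))
h=lambda x,y:(159.6+x/4.4,149.6+y/4.4)
q=np.array([onz("scene",h(*p),.059)[:2] for p in((350,165),(437,190),(415,243),(328,207))])
print("scene cover",q.round(4),q.mean(0),np.linalg.norm(np.diff(q,axis=0),axis=1))
print("scene boss",onz("scene",h(384,202),.061))
hol=np.array([onz("scene",h(*p),.012)[:2] for p in((571,516),(66,267),(691,317),(212,111))]);print(hol.round(4),hol.mean(0))
mc=[onz("top",g(*q),.044)[:2] for q in((470,258),(664,236),(667,325),(472,343))];print("case",np.round(mc,4))
for a,b in((0,1),(3,2)):
    v=mc[a]-mc[b];print("meter dir",np.degrees(np.arctan2(v[1],v[0])))
mc=[onz("scene",h(*q),.044)[:2] for q in((198,128),(152,184),(418,266))];print("case sc",np.round(mc,4))
v=mc[2]-mc[1];print("meter dir",np.degrees(np.arctan2(v[1],v[0])))
```

```text
(array([268.13030303, 214.64848485]), np.int32(330)) ((267.9085388183594, 214.67681884765625), (16.56473159790039, 20.429834365844727), 83.6598129272461) [0.50062637 0.02799957 0.059     ]
eye cover [[ 5.235e-01  6.250e-02]
 [ 5.266e-01 -4.000e-04]
 [ 4.775e-01 -3.200e-03]
 [ 4.727e-01  5.820e-02]] [0.50008125 0.02928817] [0.0629799  0.04920535 0.06160367]
scene cover [[ 4.838e-01 -4.900e-03]
 [ 4.780e-01  5.540e-02]
 [ 5.235e-01  6.330e-02]
 [ 5.218e-01  3.000e-04]] [0.50177433 0.02851683] [0.0606371  0.04610035 0.0630289 ]
scene boss [0.50370995 0.03090656 0.061     ]
[[ 0.6295  0.218 ]
 [ 0.6095 -0.1505]
 [ 0.465   0.2282]
 [ 0.4448 -0.1422]] [0.53718079 0.03838672]
case [[ 0.5278 -0.0048]
 [ 0.5402 -0.1243]
 [ 0.4854 -0.1246]
 [ 0.4757 -0.0052]]
meter dir 95.92728559074087
meter dir 94.62395601480814
case sc [[ 0.4882 -0.1215]
 [ 0.545  -0.1207]
 [ 0.5282  0.0675]]
meter dir 95.1180619128835
```

Two views agree: the cover centre is at (0.501, 0.029), the meter points along 95.2°, and the ram is at about (0.541, 0.119). Side lengths measure 60–63 × 46–49 mm, close to the given 60 × 50. Next: mug clearance and the approach shifts.

```bash
cat >> h.py <<'E'
def go(*targets):
    o=env.get_obs();Rt=R.from_euler("xyz",o["tool_rot"],degrees=True)
    print("at",o["tool_pos"].round(4),o["tool_rot"].round(1),o["force"].round(1),"w",round(o["grip_width"],4),"t",o["time_s"])
    for x,y,z,yaw in targets:
        d=(o["tool_rot"][2]-yaw+180)%360-180
        print((x,y,z,yaw),Rt.inv().apply(np.array([x,y,z])-o["tool_pos"]).round(4),"turn",round(np.radians(d),3))
E
python3 - <<'E'
from h import *
t=cv2.imread("pics/top0.png")
for p in ((273,153),(261,153),(286,153),(273,165)): print("mug rim",onz("top",p,.09)[:2].round(3))
print("handle",onz("top",(258,174),.0)[:2],onz("top",(254,162),.05)[:2])
go((.32,.57,.32,140),(.50,.35,.32,120),(.53,.12,.32,105),(.511,-.0806,.32,95.2),(.511,-.0806,.13,95.2))
E
```

```text
mug rim [0.684 0.012]
mug rim [0.684 0.048]
mug rim [ 0.683 -0.027]
mug rim [0.647 0.012]
handle [0.63710912 0.05678668] [0.66522857 0.0692137 ]
at [0.143  0.6335 0.2104] [-179.9    0.   167.3] [ 0.2 -0.   0.3] w 0.0867 t 0.1
(0.32, 0.57, 0.32, 140) [-0.1867 -0.0232 -0.1095] turn 0.476
(0.5, 0.35, 0.32, 120) [-0.4107 -0.1982 -0.1092] turn 0.825
(0.53, 0.12, 0.32, 105) [-0.4906 -0.416  -0.1088] turn 1.087
(0.511, -0.0806, 0.32, 95.2) [-0.5162 -0.6159 -0.1084] turn 1.258
(0.511, -0.0806, 0.13, 95.2) [-0.5161 -0.6155  0.0816] turn 1.258
```

```bash
python3 -m crank '[{"z":-0.06},{"z":-0.11},{"x":-0.06,"y":-0.01,"z":-0.11,"turn":0.15},{"x":-0.12,"y":-0.02,"z":-0.11,"turn":0.3},{"x":-0.18,"y":-0.03,"z":-0.11,"turn":0.45},{"x":-0.23,"y":-0.06,"z":-0.11,"turn":0.55},{"x":-0.28,"y":-0.09,"z":-0.11,"turn":0.65},{"x":-0.32,"y":-0.12,"z":-0.11,"turn":0.7},{"x":-0.37,"y":-0.16,"z":-0.11,"turn":0.75},{"x":-0.41,"y":-0.2,"z":-0.11,"turn":0.825},{"x":-0.43,"y":-0.25,"z":-0.11,"turn":0.9},{"x":-0.44,"y":-0.3,"z":-0.11,"turn":0.95}]' 0.087 20
python3 - <<'E'
from h import *
go((.53,.12,.32,105),(.511,-.0806,.32,95.2),(.511,-.0806,.13,95.2))
E
```

```text
at [0.143  0.6335 0.2104] [-179.9    0.   167.3] [ 0.2 -0.   0.3] w 0.0867 t 0.1
(0.53, 0.12, 0.32, 105) [-0.4906 -0.416  -0.1088] turn 1.087
(0.511, -0.0806, 0.32, 95.2) [-0.5162 -0.6159 -0.1084] turn 1.258
(0.511, -0.0806, 0.13, 95.2) [-0.5161 -0.6155  0.0816] turn 1.258invalid input
```

```bash
python3 -m crank '[{"x":0,"y":0,"z":-0.06,"turn":0},{"x":0,"y":0,"z":-0.11,"turn":0},{"x":-0.06,"y":-0.01,"z":-0.11,"turn":0.15},{"x":-0.12,"y":-0.02,"z":-0.11,"turn":0.3},{"x":-0.18,"y":-0.03,"z":-0.11,"turn":0.45},{"x":-0.23,"y":-0.06,"z":-0.11,"turn":0.55},{"x":-0.28,"y":-0.09,"z":-0.11,"turn":0.65},{"x":-0.32,"y":-0.12,"z":-0.11,"turn":0.7},{"x":-0.37,"y":-0.16,"z":-0.11,"turn":0.75},{"x":-0.41,"y":-0.2,"z":-0.11,"turn":0.825},{"x":-0.43,"y":-0.25,"z":-0.11,"turn":0.9},{"x":-0.44,"y":-0.3,"z":-0.11,"turn":0.95}]' 0.086 20
python3 - <<'E'
from h import *
go((.53,.12,.32,105),(.511,-.0806,.32,95.2),(.511,-.0806,.13,95.2))
E
```

```text
time_s: 1.6
tool_pos: [0.5068, 0.242, 0.3207]
tool_rot: [-179.9, 0.0, 112.6]
force: [0.8, -0.9, -0.1]
grip_width: 0.0858
grasp_force: 0.0
at [0.5068 0.242  0.3207] [-179.9    0.   112.6] [ 0.8 -0.9 -0.1] w 0.0858 t 1.6
(0.53, 0.12, 0.32, 105) [-0.1215 -0.0256  0.0008] turn 0.133
(0.511, -0.0806, 0.32, 95.2) [-0.2994 -0.1204  0.001 ] turn 0.304
(0.511, -0.0806, 0.13, 95.2) [-0.2992 -0.1202  0.191 ] turn 0.304
```

```bash
python3 -m crank '[{"x":-0.05,"y":-0.015,"z":0,"turn":0.06},{"x":-0.11,"y":-0.03,"z":0,"turn":0.12},{"x":-0.16,"y":-0.05,"z":0,"turn":0.18},{"x":-0.21,"y":-0.08,"z":0,"turn":0.24},{"x":-0.26,"y":-0.1,"z":0,"turn":0.3},{"x":-0.299,"y":-0.12,"z":0,"turn":0.304},{"x":-0.299,"y":-0.12,"z":0.06,"turn":0.304},{"x":-0.299,"y":-0.12,"z":0.12,"turn":0.304},{"x":-0.299,"y":-0.12,"z":0.18,"turn":0.304},{"x":-0.299,"y":-0.12,"z":0.19,"turn":0.304},{"x":-0.299,"y":-0.12,"z":0.19,"turn":0.304}]'
python3 - <<'E'
from h import *
cv2.imwrite("pics/s1.png",cv2.resize(imaging.read_camera("scene")[130:270,150:330],None,fx=4.2,fy=4.2,interpolation=2)[...,::-1])
go((.511,-.0806,.038,95.2))
E
```

```text
time_s: 2.98
tool_pos: [0.5123, -0.0776, 0.1323]
tool_rot: [180.0, 0.0, 95.4]
force: [0.2, -0.2, 0.3]
grip_width: 0.086
grasp_force: 0.0
at [ 0.5134 -0.0777  0.1335] [179.8   0.   95.4] [ 0.2 -0.3  0.1] w 0.0861 t 3.025
(0.511, -0.0806, 0.038, 95.2) [-0.0026 -0.003   0.0955] turn 0.004
```

View pics/s1.png

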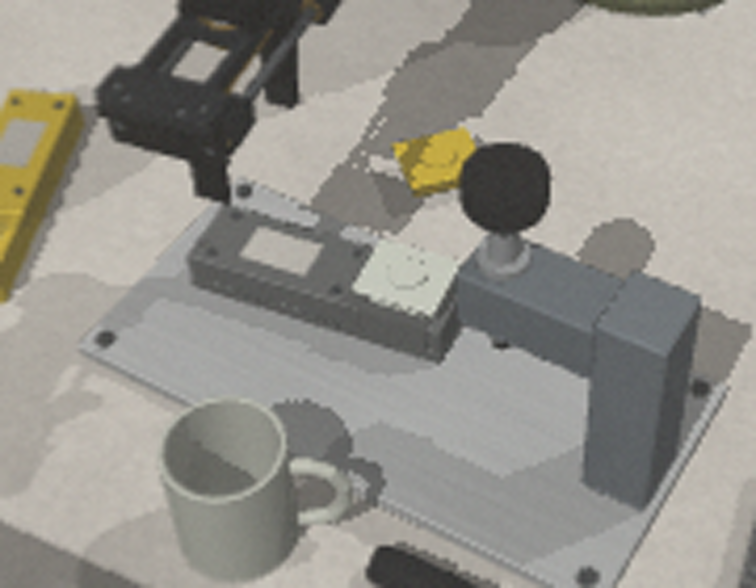

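The picture shows the open gripper above the plain end of the meter (around (200,150)–(290,90) in the crop, raised 130 mm). The knob, the mug and the cover are untouched. I'll go down and close.

```bash
python3 -m crank '[{"x":-0.002,"y":-0.003,"z":0.03,"turn":0},{"x":-0.002,"y":-0.003,"z":0.06,"turn":0},{"x":-0.002,"y":-0.003,"z":0.08,"turn":0},{"x":-0.002,"y":-0.003,"z":0.09,"turn":0},{"x":-0.002,"y":-0.003,"z":0.094,"turn":0},{"x":-0.002,"y":-0.003,"z":0.094,"turn":0}]'
python3 -m crank '[{"x":0,"y":0,"z":0,"turn":0},{"x":0,"y":0,"z":0,"turn":0},{"x":0,"y":0,"z":0,"turn":0},{"x":0,"y":0,"z":0,"turn":0},{"x":0,"y":0,"z":0,"turn":0},{"x":0,"y":0,"z":0,"turn":0}]' 0.04 15
python3 - <<'E'
from h import *
im=imaging.read_camera("top");cv2.imwrite("pics/t1r.png",im[...,::-1])
bl=cv2.GaussianBlur(im,(3,3),0).astype(int)
from m import rect
c=rect(((bl[...,1]-bl[...,2]>=1)&(bl[...,1]>82)).astype(np.uint8),(252,200,282,230));print(c[:2],onz("top",c[0],.059))
go()
E
```

```text
time_s: 3.78
tool_pos: [0.51, -0.0798, 0.0385]
tool_rot: [179.9, -0.0, 95.4]
force: [-0.1, -0.7, -0.5]
grip_width: 0.086
grasp_force: 0.0
time_s: 4.53
tool_pos: [0.5091, -0.0797, 0.0374]
tool_rot: [180.0, -0.0, 95.4]
force: [0.1, -0.2, 0.3]
grip_width: 0.0413
grasp_force: 0.0
(array([267.9566474 , 214.72254335]), np.int32(346)) [0.50040707 0.02852591 0.059     ]
at [ 0.509  -0.0797  0.0374] [-180.    -0.    95.4] [0.2 0.2 0.7] w 0.041 t 4.575
```

Run:
```python
from h import *
a=imaging.read_camera("scene")[150:270,170:330]; b=cv2.imread("pics/t1r.png")[155:255,235:345,::-1]
a=cv2.resize(a,(640,480),interpolation=2)
cv2.imwrite("pics/s2.png",a[...,::-1])
print(env.get_obs()["grip_width"],env.get_obs()["grasp_force"])
```

```text
0.04057907585912005 0.0
```

View pics/s2.png

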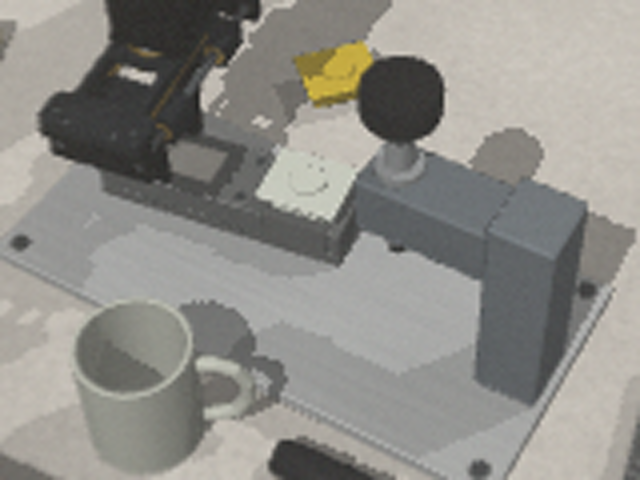

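Run:
```python
from h import *
def proj(n,X):
    c=imaging.get_calibration(n);r=R.from_euler("xyz",c["attitude"],degrees=True).inv().apply(np.array(X)-c["position"])
    u=r[0]/-r[2];v=-r[1]/-r[2];f=1+c["k1"]*(u*u+v*v);K=c["camera_matrix"];return np.array([K[0,0]*u*f+K[0,2],K[1,1]*v*f+K[1,2]])
s1=lambda p:(p-[150,130])*4.2
print("s1 near tip pred",s1(proj("scene",(.566,-.083,.1145))),"far",s1(proj("scene",(.461,-.073,.1145))))
s2=lambda p:(p-[170,150])*4
for X in((.604,-.0425,.0885),(.604,-.1175,.0885),(.414,-.0425,.0885),(.535,-.08,.0185),(.535,-.08,.0885)):print(X,"s2",s2(proj("scene",X)),"top",proj("top",X))
b=cv2.imread("pics/t1r.png"); cv2.imwrite("pics/t1.png",np.clip(cv2.resize(b[155:255,225:345],None,fx=6,fy=6,interpolation=2)*1.6,0,255).astype('uint8'))
```

```text
s1 near tip pred [200.39376516 225.04784291] far [298.94653266 128.93030159]
(0.604, -0.0425, 0.0885) s2 [135.48020623 219.07555171] top [291.54632209 178.93807491]
(0.604, -0.1175, 0.0885) s2 [ 42.20760223 180.86158068] top [316.51279801 178.74881155]
(0.414, -0.0425, 0.0885) s2 [276.23653775  42.20293004] top [292.85644739 242.7966357 ]
(0.535, -0.08, 0.0185) s2 [155.46693075 198.45356475] top [302.20581842 204.66706542]
(0.535, -0.08, 0.0885) s2 [144.23959304 132.45133268] top [304.64723663 201.72308799]
```

View pics/t1.png

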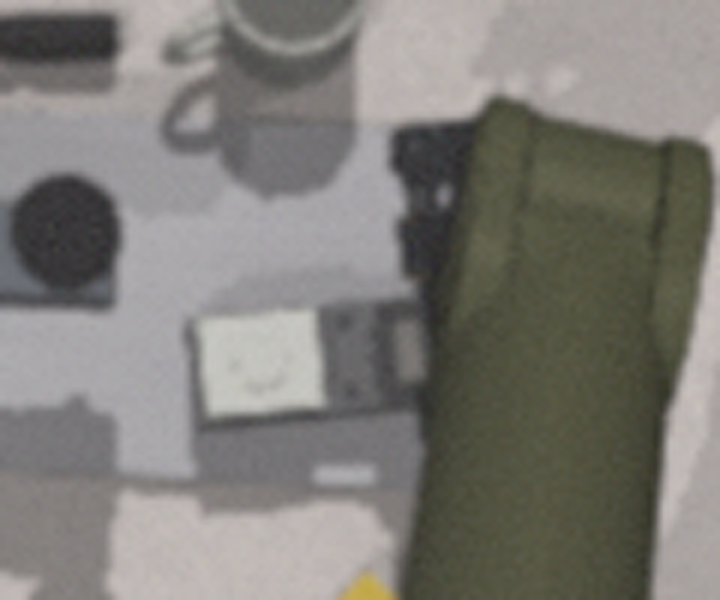

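The fingertips appear at s1 (210,197) and (285,105), about 25 mm higher than the reported pose predicts. In s2/t1 the body sits above the case, and the fingers closed without contact, so they closed over the top of the meter. I'll measure the offset, then open.

```bash
python3 - <<'E'
from h import *
s1=lambda x,y:(149.6+x/4.2,129.6+y/4.2); s2=lambda x,y:(169.6+x/4,149.6+y/4)
for dz in(0,.02,.025,.03):
  z=.1145+dz;print(dz,"tip near",onz("scene",s1(210,198),z)[:2].round(3),"far",onz("scene",s1(285,106),z)[:2].round(3),"body corner",onz("scene",s2(163,182),.0885+dz)[:2].round(3))
# top view body corner at crop t1 (395,130)&(440,125)?
for dz in(0,.027):print("top body corner",onz("top",(224.6+393/6,154.6+130/6),.0885+dz).round(3))
E
python3 -m crank '[{"x":0,"y":0,"z":0,"turn":0},{"x":0,"y":0,"z":0,"turn":0},{"x":0,"y":0,"z":0,"turn":0},{"x":0,"y":0,"z":0,"turn":0},{"x":0,"y":0,"z":0,"turn":0}]' 0.086 20
```

```text
0 tip near [ 0.542 -0.093] far [ 0.444 -0.096] body corner [ 0.567 -0.045]
0.02 tip near [ 0.558 -0.079] far [ 0.463 -0.082] body corner [ 0.582 -0.034]
0.025 tip near [ 0.561 -0.076] far [ 0.467 -0.079] body corner [ 0.585 -0.031]
0.03 tip near [ 0.565 -0.073] far [ 0.472 -0.076] body corner [ 0.589 -0.028]
top body corner [ 0.612 -0.038  0.089]
top body corner [ 0.607 -0.036  0.115]
time_s: 5.25
tool_pos: [0.5091, -0.0797, 0.0375]
tool_rot: [180.0, -0.0, 95.4]
force: [0.9, 0.4, 0.0]
grip_width: 0.0815
grasp_force: 0.0
```

```bash
python3 -m crank '[{"x":0,"y":0,"z":0.004,"turn":0},{"x":0,"y":0,"z":0.008,"turn":0},{"x":0,"y":0,"z":0.012,"turn":0},{"x":0,"y":0,"z":0.016,"turn":0},{"x":0,"y":0,"z":0.016,"turn":0}]'
python3 -m crank '[{"x":0,"y":0,"z":0.003,"turn":0},{"x":0,"y":0,"z":0.005,"turn":0},{"x":0,"y":0,"z":0.005,"turn":0}]'
```

```text
time_s: 5.88
tool_pos: [0.5087, -0.0797, 0.021]
tool_rot: [-180.0, -0.0, 95.4]
force: [-1.0, 0.6, 0.2]
grip_width: 0.0859
grasp_force: 0.0
time_s: 6.25
tool_pos: [0.5089, -0.0797, 0.0163]
tool_rot: [-180.0, -0.0, 95.4]
force: [0.0, -1.0, 0.2]
grip_width: 0.0858
grasp_force: 0.0
```

```bash
python3 -m crank '[{"x":0,"y":0,"z":0,"turn":0},{"x":0,"y":0,"z":0,"turn":0},{"x":0,"y":0,"z":0,"turn":0},{"x":0,"y":0,"z":0,"turn":0},{"x":0,"y":0,"z":0,"turn":0},{"x":0,"y":0,"z":0,"turn":0}]' 0.045 15
```

```text
time_s: 7.0
tool_pos: [0.5089, -0.0798, 0.0165]
tool_rot: [-180.0, -0.0, 95.4]
force: [-1.3, -0.4, 1.0]
grip_width: 0.0561
grasp_force: 15.0
```

Run:
```python
from h import *
h=lambda x,y:(159.6+x/4.4,149.6+y/4.4)
print("nose",onz("scene",h(481,272),.085)); print("collar",onz("scene",h(484,184),.160))
c=np.array([.5008,.0287]);ram=np.array([.541,.119])
o=env.get_obs();Rt=R.from_euler("xyz",o["tool_rot"],degrees=True);p=o["tool_pos"][:2];v=Rt.inv().apply([*(c-p),0]);print("cover in tool",v)
for yaw in(93,91,88):
    r=R.from_euler("xyz",[180,0,yaw],degrees=True).apply(v)[:2]; go((*(ram-r),o["tool_pos"][2],yaw))
```

```text
nose [0.54496869 0.11882923 0.085     ]
collar [0.54293808 0.11872237 0.16      ]
cover in tool [1.08782876e-01 2.22803654e-03 7.17874999e-06]
at [ 0.5089 -0.0798  0.0165] [-180.    -0.    95.4] [-1.3 -0.4  1. ] w 0.0561 t 7.0
(np.float64(0.5444682727223037), np.float64(0.010249601103656247), np.float64(0.01648029312666589), 93) [ 0.0863  0.0439 -0.    ] turn 0.043
at [ 0.5089 -0.0798  0.0165] [-180.    -0.    95.4] [-1.3 -0.4  1. ] w 0.0561 t 7.0
(np.float64(0.5406708257565923), np.float64(0.01019480793589106), np.float64(0.01648029312666589), 91) [ 0.0866  0.0402 -0.    ] turn 0.078
at [ 0.5089 -0.0798  0.0165] [-180.    -0.    95.4] [-1.3 -0.4  1. ] w 0.0561 t 7.0
(np.float64(0.5349768531075803), np.float64(0.010361149318936128), np.float64(0.01648029312666589), 88) [ 0.0873  0.0345 -0.    ] turn 0.13
```

```bash
python3 -m crank '[{"x":0.003,"y":0.001,"z":0,"turn":0.005},{"x":0.01,"y":0.004,"z":0,"turn":0.015},{"x":0.018,"y":0.007,"z":0,"turn":0.027},{"x":0.027,"y":0.011,"z":0,"turn":0.04},{"x":0.036,"y":0.014,"z":0,"turn":0.054},{"x":0.045,"y":0.018,"z":0,"turn":0.067},{"x":0.054,"y":0.022,"z":0,"turn":0.08},{"x":0.063,"y":0.025,"z":0,"turn":0.094},{"x":0.072,"y":0.029,"z":0,"turn":0.107},{"x":0.08,"y":0.032,"z":0,"turn":0.12},{"x":0.084,"y":0.034,"z":0,"turn":0.126},{"x":0.084,"y":0.034,"z":0,"turn":0.13}]'
python3 - <<'E'
from h import *
t=imaging.read_camera("top");s=imaging.read_camera("scene");cv2.imwrite("pics/t2r.png",t[...,::-1])
cv2.imwrite("pics/s3.png",cv2.resize(s[160:230,215:315],(800,560),interpolation=2)[...,::-1]);go()
E
```

```text
time_s: 8.5
tool_pos: [0.5351, 0.0082, 0.0165]
tool_rot: [180.0, -0.1, 88.0]
force: [-1.3, -0.3, 1.7]
grip_width: 0.0557
grasp_force: 15.0
at [0.5351 0.0082 0.0165] [ 1.8e+02 -1.0e-01  8.8e+01] [-1.1  0.   2.1] w 0.056 t 8.6
```

View pics/s3.png

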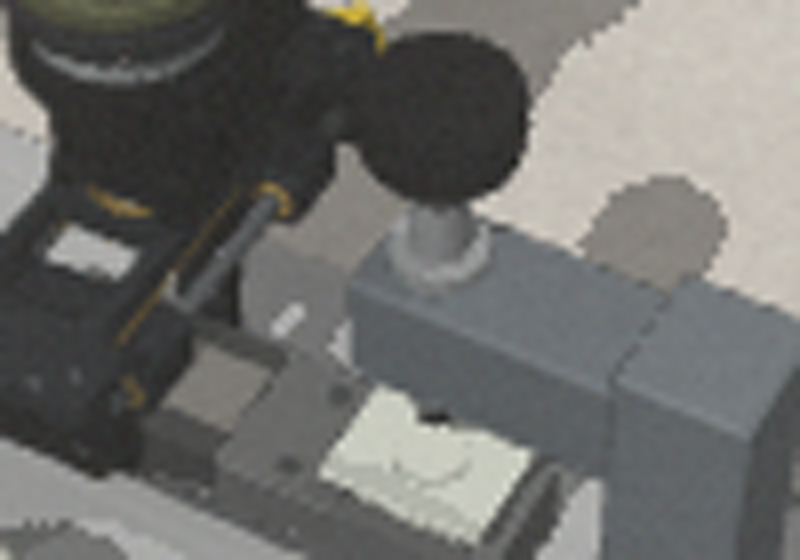

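The cover now sits under the head. Its near corners are at s3 (320,472) and (475,545), the boss's front arc is at (435,485), and the nose is at (435,418). I'll calculate the offset.

Run:
```python
from h import *
f=lambda x,y:(214.5+x/8,159.5+y/8)
a=onz("scene",f(320,472),.059)[:2];b=onz("scene",f(475,545),.059)[:2];d=(b-a)/np.linalg.norm(b-a)
n=np.array([-d[1],d[0]]); print(a,b,np.linalg.norm(b-a),np.degrees(np.arctan2(d[1],d[0])))
print("cover centre (edge)",(a+b)/2+.025*n, "with yaw 88",(a+b)/2+.025*np.array([-np.sin(np.radians(88)),np.cos(np.radians(88))]))
print("far-right?",onz("scene",f(532,455),.059))
for q in((392,465),(415,482),(435,486),(460,474),(466,465)): print("boss arc",onz("scene",f(*q),.061)[:2])
print("nose",onz("scene",f(435,420),.085),onz("scene",f(432,410),.085))
from m import rect
s=cv2.imread("pics/t2r.png"); kt=rect(s.max(2)<55,(220,178,252,210));print("knob",kt[:2])
im=s[...,::-1];bl=cv2.GaussianBlur(im,(3,3),0).astype(int)
c=rect(((bl[...,1]-bl[...,2]>=1)&(bl[...,1]>82)).astype(np.uint8),(222,185,275,222));r=cv2.boundingRect(c[2]);print(c[:2],r)
# near the tail edge
print("tail-edge",onz("top",(r[0]+r[2]-.5,c[0][1]),.059),"lower edge",onz("top",(c[0][0],r[1]+r[3]-.5),.059))
```

```text
[0.56450369 0.08641215] [0.56846772 0.14479874] 0.05852099127082564 86.11599470823775
cover centre (edge) [0.54154312 0.11729886] with yaw 88 [0.54150093 0.11647793]
far-right? [0.52674838 0.14585467 0.059     ]
boss arc [0.5526484  0.10701296]
boss arc [0.55557795 0.11689168]
boss arc [0.55412397 0.12346593]
boss arc [0.54599077 0.12863225]
boss arc [0.54173394 0.12878135]
nose [0.54675482 0.11957342 0.085     ] [0.54345384 0.11688871 0.085     ]
knob (array([235.53424658, 194.24315068]), np.int32(292))
(array([241.88372093, 204.80620155]), np.int32(129)) (228, 194, 21, 17)
tail-edge [0.53104314 0.0869446  0.059     ] lower edge [0.51390483 0.10702292 0.059     ]
```

The cover is at about (0.5415, 0.117) and the ram at (0.542, 0.119), so I'll nudge it 2 mm in +y. Then I'll release, back off straight up and close the fingers.

```bash
python3 -m crank '[{"x":0.001,"y":0,"z":0,"turn":0},{"x":0.002,"y":0.0005,"z":0,"turn":0},{"x":0.002,"y":0.0005,"z":0,"turn":0},{"x":0.002,"y":0.0005,"z":0,"turn":0}]'
python3 -m crank '[{"x":0,"y":0,"z":0,"turn":0},{"x":0,"y":0,"z":0,"turn":0},{"x":0,"y":0,"z":0,"turn":0},{"x":0,"y":0,"z":0,"turn":0},{"x":0,"y":0,"z":-0.03,"turn":0},{"x":0,"y":0,"z":-0.09,"turn":0},{"x":0,"y":0,"z":-0.15,"turn":0},{"x":0,"y":0,"z":-0.21,"turn":0},{"x":0,"y":0,"z":-0.27,"turn":0},{"x":0,"y":0,"z":-0.28,"turn":0},{"x":0,"y":0,"z":-0.28,"turn":0}]' 0.08
python3 -m crank '[{"x":0,"y":0,"z":0,"turn":0},{"x":0,"y":0,"z":0,"turn":0},{"x":0,"y":0,"z":0,"turn":0},{"x":0,"y":0,"z":0,"turn":0},{"x":0,"y":0,"z":0,"turn":0},{"x":0,"y":0,"z":0,"turn":0},{"x":0,"y":0,"z":0,"turn":0}]' 0 20
python3 - <<'E'
from h import *
s=imaging.read_camera("scene");cv2.imwrite("pics/s4.png",cv2.resize(s[130:230,180:315],(800,593),interpolation=2)[...,::-1])
cv2.imwrite("pics/t3r.png",imaging.read_camera("top")[...,::-1]);go((.541,.119,.296,88))
E
```

```text
time_s: 9.1
tool_pos: [0.5352, 0.0083, 0.0165]
tool_rot: [-180.0, 0.0, 88.0]
force: [-2.8, -4.6, 3.8]
grip_width: 0.0559
grasp_force: 15.0
time_s: 10.48
tool_pos: [0.5357, 0.0092, 0.2966]
tool_rot: [179.9, -0.0, 88.0]
force: [-0.1, 0.0, -0.1]
grip_width: 0.0799
grasp_force: 0.0
time_s: 11.35
tool_pos: [0.5355, 0.0091, 0.2965]
tool_rot: [180.0, -0.0, 88.0]
force: [-0.5, 0.4, 1.1]
grip_width: 0.0175
grasp_force: 0.0
at [0.5355 0.0091 0.2965] [180.  -0.  88.] [-0.6 -1.  -0.3] w 0.0102 t 11.45
(0.541, 0.119, 0.296, 88) [0.1101 0.0016 0.0005] turn -0.0
```

View pics/s4.png

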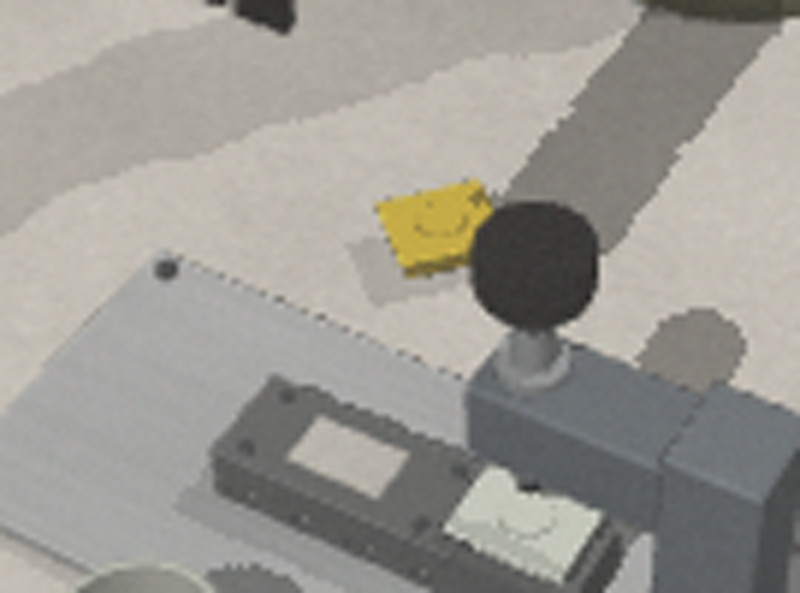

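The picture shows the gripper clear above and the meter lying flat. Cover corners are at s4 (443,528), (482,468) and (566,582), the tail corners at (276,378) and (212,455), and the nose at (530,488). I'll check the alignment in both views.

Run:
```python
from h import *
from m import rect
f=lambda x,y:(179.6+x/5.926,129.6+y/5.93)
T1=onz("scene",f(276,378),.044)[:2];T2=onz("scene",f(212,455),.044)[:2];n=(T2-T1)/np.linalg.norm(T2-T1);ax=np.array([-n[1],n[0]])
print("tail",T1,T2,np.linalg.norm(T2-T1),"axis",np.degrees(np.arctan2(ax[1],ax[0])))
for an in (87,88,89):
    a=np.array([np.cos(np.radians(an)),np.sin(np.radians(an))]); print("cover from tail",(T1+T2)/2+.155*a)
C=[onz("scene",f(*q),.059)[:2] for q in((443,528),(482,468),(566,582))];print("cover corners",C)
d=(C[2]-C[0]);print("len",np.linalg.norm(d),np.degrees(np.arctan2(d[1],d[0])),"centre",(C[1]+C[2])/2)
im=cv2.imread("pics/t3r.png");a=cv2.resize(im[155:255,185:345],None,fx=5,fy=5,interpolation=2);cv2.imwrite("pics/t3.png",np.clip(a*1.6,0,255).astype('uint8'))
```

```text
tail [ 0.50996601 -0.03379794] [ 0.56523403 -0.0360364 ] 0.05531333510268848 axis 87.68067613977558
cover from tail [0.54571209 0.11987041]
cover from tail [0.54300944 0.11998841]
cover from tail [0.54030514 0.12005922]
cover corners [array([0.56508483, 0.08628439]), array([0.52651803, 0.08624965]), array([0.5673848 , 0.14781007])]
len 0.061568651169702046 87.85914859439843 centre [0.54695141 0.11702986]
```

View pics/t3.png

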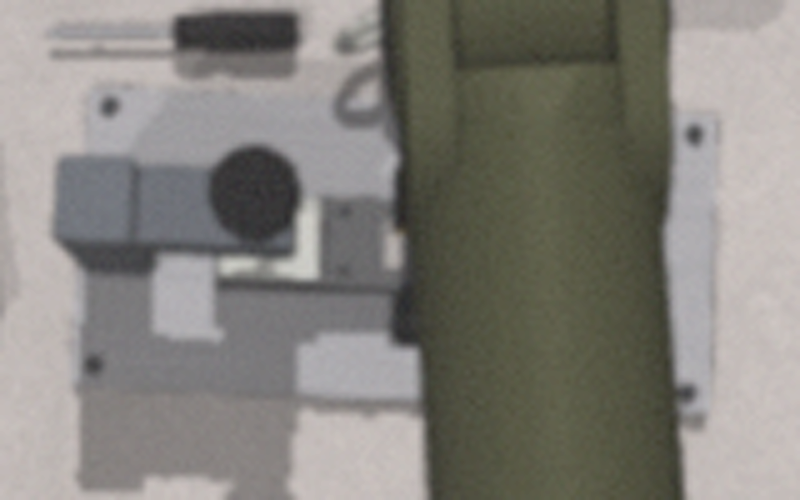

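The alignment holds: the cover is at about (0.542, 0.1185) and the ram at (0.542, 0.119). The top view agrees, with the cover's visible corners at (322,277) and (218,277). Next I'll move over the knob and down in steps.

```bash
python3 -m crank '[{"x":0.04,"y":0.002,"z":0,"turn":0},{"x":0.08,"y":0.002,"z":0,"turn":0},{"x":0.11,"y":0.002,"z":0,"turn":0},{"x":0.11,"y":0.002,"z":0,"turn":0},{"x":0.11,"y":0.002,"z":0.02,"turn":0},{"x":0.11,"y":0.002,"z":0.035,"turn":0},{"x":0.11,"y":0.002,"z":0.045,"turn":0},{"x":0.11,"y":0.002,"z":0.05,"turn":0},{"x":0.11,"y":0.002,"z":0.05,"turn":0}]'
python3 -m crank '[{"x":0,"y":0,"z":0.003,"turn":0},{"x":0,"y":0,"z":0.006,"turn":0},{"x":0,"y":0,"z":0.009,"turn":0},{"x":0,"y":0,"z":0.012,"turn":0},{"x":0,"y":0,"z":0.015,"turn":0},{"x":0,"y":0,"z":0.018,"turn":0},{"x":0,"y":0,"z":0.021,"turn":0},{"x":0,"y":0,"z":0.024,"turn":0},{"x":0,"y":0,"z":0.024,"turn":0}]'
```

```text
time_s: 12.58
tool_pos: [0.5413, 0.1188, 0.2464]
tool_rot: [-180.0, 0.0, 88.0]
force: [-0.1, 0.5, 1.0]
grip_width: 0.0006
grasp_force: 0.0
time_s: 13.7
tool_pos: [0.5412, 0.1189, 0.2222]
tool_rot: [-180.0, 0.0, 88.0]
force: [-0.1, -0.8, -1.2]
grip_width: 0.0005
grasp_force: 0.0
```

```bash
python3 -m crank '[{"x":0,"y":0,"z":0.002,"turn":0},{"x":0,"y":0,"z":0.004,"turn":0},{"x":0,"y":0,"z":0.006,"turn":0},{"x":0,"y":0,"z":0.008,"turn":0},{"x":0,"y":0,"z":0.01,"turn":0},{"x":0,"y":0,"z":0.01,"turn":0}]'
python3 -m crank '[{"x":0,"y":0,"z":0.002,"turn":0},{"x":0,"y":0,"z":0.004,"turn":0},{"x":0,"y":0,"z":0.006,"turn":0},{"x":0,"y":0,"z":0.007,"turn":0},{"x":0,"y":0,"z":0.007,"turn":0}]'
python3 - <<'E'
from h import *
cv2.imwrite("pics/s5.png",cv2.resize(imaging.read_camera("scene")[130:230,200:335],(800,593),interpolation=2)[...,::-1]);go()
E
```

```text
time_s: 14.45
tool_pos: [0.5415, 0.119, 0.2124]
tool_rot: [180.0, -0.0, 88.0]
force: [-0.5, 0.8, 2.2]
grip_width: 0.0006
grasp_force: 1.1
time_s: 15.08
tool_pos: [0.5415, 0.119, 0.2055]
tool_rot: [180.0, -0.0, 88.0]
force: [0.6, 0.8, 2.4]
grip_width: 0.0004
grasp_force: 1.3
at [0.5415 0.119  0.2056] [180.  -0.  88.] [0.7 0.5 3.5] w 0.0002 t 15.125
```

View pics/s5.png

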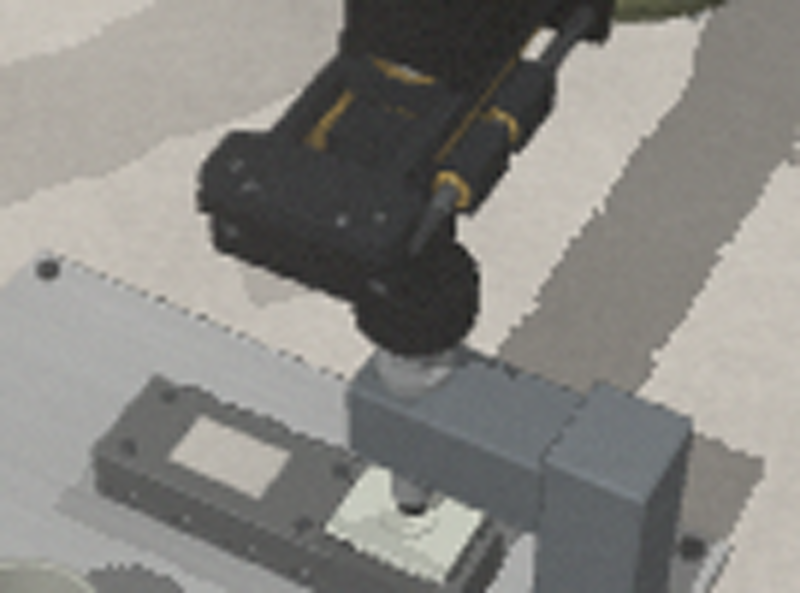

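The knob is pushed down, with the fingers on it, and the nose (s5 (413,510)) is just above the boss (front arc about (405,535)). I'll work out its offset numerically. I've also now viewed 11 pictures against a limit of 10, so I won't view any more.

Run:
```python
from h import *
f=lambda x,y:(199.6+x/5.926,129.6+y/5.93)
for z in(.062,.066,.07):print("nose front edge",z,onz("scene",f(413,514),z)[:2])
print("boss front arc",onz("scene",f(403,536),.061)[:2])
print("near corners",onz("scene",f(325,528),.059)[:2],onz("scene",f(447,583),.059)[:2])
```

```text
nose front edge 0.062 [0.54247328 0.11901342]
nose front edge 0.066 [0.54532905 0.12034375]
nose front edge 0.07 [0.54818482 0.12167408]
boss front arc [0.55483749 0.12011743]
near corners [0.56498102 0.08649117] [0.56796432 0.147853  ]
```

The nose and boss are both at about (0.542, 0.119–0.120), so they're aligned. Pressing on.

```bash
python3 -m crank '[{"x":0,"y":0,"z":0.002,"turn":0},{"x":0,"y":0,"z":0.004,"turn":0},{"x":0,"y":0,"z":0.005,"turn":0},{"x":0,"y":0,"z":0.005,"turn":0}]'
python3 -m crank '[{"x":0,"y":0,"z":0.001,"turn":0},{"x":0,"y":0,"z":0.002,"turn":0},{"x":0,"y":0,"z":0.003,"turn":0},{"x":0,"y":0,"z":0.003,"turn":0}]'
```

```text
time_s: 15.62
tool_pos: [0.5415, 0.119, 0.2005]
tool_rot: [180.0, -0.0, 88.0]
force: [1.6, 0.5, 3.4]
grip_width: 0.0003
grasp_force: 1.5
time_s: 16.12
tool_pos: [0.5415, 0.1189, 0.1976]
tool_rot: [180.0, -0.0, 88.0]
force: [1.5, -0.3, 4.5]
grip_width: 0.0006
grasp_force: 1.8
```

```bash
python3 -m crank '[{"x":0,"y":0,"z":0.001,"turn":0},{"x":0,"y":0,"z":0.002,"turn":0},{"x":0,"y":0,"z":0.003,"turn":0},{"x":0,"y":0,"z":0.003,"turn":0}]'
```

```text
time_s: 16.62
tool_pos: [0.5416, 0.119, 0.1964]
tool_rot: [180.0, -0.1, 88.0]
force: [-1.7, -0.8, 13.5]
grip_width: 0.0008
grasp_force: 6.4
```

```bash
python3 -m crank '[{"x":0,"y":0,"z":0.001,"turn":0},{"x":0,"y":0,"z":0.002,"turn":0},{"x":0,"y":0,"z":0.003,"turn":0},{"x":0,"y":0,"z":0.004,"turn":0},{"x":0,"y":0,"z":0.004,"turn":0}]'
```

```text
time_s: 17.25
tool_pos: [0.5416, 0.119, 0.1931]
tool_rot: [179.9, -0.1, 88.0]
force: [-3.5, -0.9, 14.2]
grip_width: 0.0007
grasp_force: 7.3
```

```bash
python3 -m crank '[{"x":0,"y":0,"z":0.001,"turn":0},{"x":0,"y":0,"z":0.002,"turn":0},{"x":0,"y":0,"z":0.003,"turn":0},{"x":0,"y":0,"z":0.003,"turn":0}]'
```

```text
time_s: 17.75
tool_pos: [0.5415, 0.119, 0.1874]
tool_rot: [180.0, -0.0, 88.0]
force: [1.6, -0.3, 3.8]
grip_width: 0.0006
grasp_force: 1.9
```

```bash
python3 -m crank '[{"x":0,"y":0,"z":0.001,"turn":0},{"x":0,"y":0,"z":0.002,"turn":0},{"x":0,"y":0,"z":0.003,"turn":0},{"x":0,"y":0,"z":0.003,"turn":0},{"x":0,"y":0,"z":0.003,"turn":0}]'
```

```text
time_s: 18.38
tool_pos: [0.5415, 0.119, 0.1862]
tool_rot: [180.0, -0.1, 88.0]
force: [-2.4, -0.5, 13.5]
grip_width: 0.0006
grasp_force: 6.5
```

```bash
python3 -m crank '[{"x":0,"y":0,"z":0.001,"turn":0},{"x":0,"y":0,"z":0.002,"turn":0},{"x":0,"y":0,"z":0.002,"turn":0}]'
```

```text
time_s: 18.75
tool_pos: [0.5416, 0.119, 0.1861]
tool_rot: [179.9, -0.1, 88.0]
force: [-5.6, -1.9, 22.8]
grip_width: 0.0002
grasp_force: 11.2
```

```bash
python3 -m crank '[{"x":0,"y":0,"z":0.0005,"turn":0},{"x":0,"y":0,"z":0.0005,"turn":0},{"x":0,"y":0,"z":0.0005,"turn":0},{"x":0,"y":0,"z":0.0005,"turn":0},{"x":0,"y":0,"z":0.0005,"turn":0},{"x":0,"y":0,"z":0.0005,"turn":0}]'
python3 - <<'E'
from cell import env
print(env.get_obs()["force"]); print(env.sign_off())
E
```

```text
time_s: 19.5
tool_pos: [0.5416, 0.119, 0.1861]
tool_rot: [179.9, -0.1, 88.0]
force: [-7.0, -1.8, 25.2]
grip_width: 0.0004
grasp_force: 12.4
[-6.96515676 -1.78638658 25.18831008]
the job is handed in; nothing more can be done
None
```

The cover snapped home under the press and I handed the job in at about 19.5 s, with the knob still held down at about 25 N; the sign-off gave no verdict, and I viewed 11 pictures, one over the limit of 10.

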